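# Tap the last tapered foot into an upturned footstool

### The arm

A 6-joint arm with a two-finger parallel gripper is mounted at the origin on the work surface. World frame = base frame: x ahead of the robot, y to its left, z up, the work surface at z = 0. Lengths are in mm, angles in degrees, forces in N, time in s.
With the tool pointing down it reaches from about 275 to 825 mm from the base axis. Payload 4.9 kg.
Tool frame: the origin (TCP) lies midway between the tips of the shut fingers; the grasp point (between the pads) lies r.grip_depth behind it (r.grip_depth is the distance from the TCP to the grasp point, in mm); z points along the fingers, y is the direction in which the jaws open and shut (so a half turn about z gives the same grasp; the last joint's range is limited). The gripper opens to 85 mm and grips with 20 to 120 N. Pads are 22 mm wide; open, the fingers measure 114 mm over their backs; the gripper's body (76 mm by 85 mm) begins 54 mm behind the grasp point. The pads swing forward as they close: fully open they stand 13 mm farther back than shut.
Start: joints at [-79.653, 18.69, -11.035, 60.275, 0, 82.311], TCP at [170.306, -522.986, 231.281] pointing down, gripper open.
Joint ranges: [-152.03, 152.03], [-55.5, 102.48], [-74.3, 77.21], [-110.64, 120.58], [-84.22, 78.4], [-180, 180]. Speed limits (degrees/s): [147.25, 147.25, 180, 180, 180, 180].

### API

Orientations are given as [roll, pitch, yaw] about the fixed x, y, z axes, in that order (R = Rz(yaw) Ry(pitch) Rx(roll)).
In Python, from plant import r gives the robot as it stands. The module is installed in compiled form; this text tells all that it offers.
- The arm moves only by the shell command python3 -m handwheel 'ROWS' [OPENING] [FORCE]. ROWS is JSON, a list of rows, each a list of 6 numbers: the shift along the tool's x, y, z in m, then the turn, a rotation vector about the tool's x, y, z in degrees. In form: [[x, y, z, ax, ay, az], ...]. A call has 1 to 12 rows; each row is the pose to reach, as a shift and turn from the pose commanded when the call began, along the tool's axes at that moment; what a row does not reach only later rows make up. A row lasts 1/12 s, in which the tool goes at most 41.7 mm and 7.16 degrees, less where a joint would pass 70% of its speed; a pose out of reach is approached as far as the arm can. A call with a gripper value outside its range is refused whole. OPENING is the opening, from 0 (shut) to 1 (fully open), set as the call begins (- or left out, the last holds). The fingers move at their own pace and stop on an object; FORCE is the grip in N (left out, the last holds). Time passes only in rows, so rows that repeat a pose let the fingers close. It gives the time, the measured TCP pose, the force and the opening at its end, in the units of the state.
- r.sense(): the state, without advancing time (a new reading comes with each control period).
- r.snapshot(name): name is "scene" or "top" or "wrist"; returns a dict with "pixels" (480x640x3 uint8, blue, green, red), "intrinsics" (3x3 intrinsics, pixels), "xyz" and "attitude" of the camera in the world; the wrist camera has in their place "T_tool_cam" (4x4, takes a point from camera to tool coordinates, whose origin is the TCP and whose axes are the flange's). Camera axes: x right, y up, looking along -z (the intrinsics and any distortion apply to the point x, -y, -z); pixel columns grow to the right and rows downward; lengths in mm; the calibration is good to about 2 mm. A picture is of the moment at which its call begins: read the wrist's pose just before it. There is no depth.
- r.hand_in(): hands the job in, once; it reports no verdict.
Trained networks look in a picture, given as the dict that the camera call returned (one of the last four; its "shot" number tells which), for a name from the list of things; names that differ only in an ending like _2 or _b are one class to them, and where a whole thing is asked for, a point or a joint stands for the part that bears it (a point fixed in the world has none). Each returns a list of dicts, best first, with "score" (0 to 1); they miss things now and then, are a little off and sometimes report something else, mostly with a low value. They report only what shows in the picture. A call takes as long as a camera call.
- r.boxes_of(picture, query): "rect" ([left, top, right, bottom] in pixels, round what is visible of it).
- r.landmark_of(picture, query): "point" ([column, row] in pixels: a listed point, or the origin of a listed thing).
The state is a dict: "time": time; "joint_pos": joint angles; "qd": joint speeds; "tau": joint torques, N m; "eef_pos": TCP position; "ee_rot": TCP orientation; "contact_force": force on the tool from outside, world axes, zero at the start; "torque": the same for the moment, N m; "gripper_width": finger opening in mm.
Only numpy, scipy, OpenCV 4.12 (cv2) and the standard library are available. Lean on these libraries where they do the work, as an engineer would, in place of code of your own. Each camera call takes 0.05 s, during which the arm holds its last target.

### The job

Take the slim straight foot with the tapered tenon out of the drilled stand, stand it upright in the empty socket of the upturned footstool and let go of it while it is only lightly started. Then tap or press it down on its end, gently and feeling the force, until its shoulder bears firmly on the steel plate like the other three feet and friction alone holds it; do not pound or lean on it once it is home. Leave the round bun foot, the screwdriver and the glue bottle alone.

Things in the scene. Friction and masses are not known exactly. Their poses are not given: they have to be found in the camera images.
- foot_center (a point): Centre, half-way up, of the loose slim foot of dark turned wood (112 mm long, about 150 g), 56 mm above its tenon tip. It starts upright, tenon down, in one hole of the stand. Grip its straight round body (32 mm across) 35 to 50 mm above the shoulder. Any yaw will do; a half-way grip would touch what is below.
- foot_shoulder (a point): Centre of the foot's shoulder (flat step), 34 mm above the tenon tip; z axis up along the foot. Below it the tenon tapers from 23 mm diameter at the shoulder to 17 mm at the tip. Above it the body is 32 mm across for 60 mm, then narrows to 27 mm.
- foot_top (a point): Centre of the foot's flat round upper end, 27 mm across, 78 mm above the shoulder: the place to tap or press. With the foot home it is 78 mm above the socket mouth, level with the other three feet.
- socket_mouth (a point): Centre of the empty socket's mouth, on top of its round steel plate (56 mm across, hole 25.4 mm), 69 to 84 mm above the bench; z up. Four sprung jaws inside match the taper. Set in lightly (3 N), the foot stands by itself with its shoulder 4 to 10 mm above the plate.
- stool: Square footstool held fast upside down on its soft cushion, so its height varies: board 240 mm wide, top 3 mm below the socket mouth. Origin 68 mm below the mouth; x axis along the diagonal to its middle. Three such feet are home at the other corners, 170 mm apart. Driving the foot takes a force rising steadily to 6 to 12 N; at home it turns hard: add 6 to 15 N, 20 N more is too much.
- rack: Fixed plywood stand, 90 by 210 mm, 45 mm high, its origin at the centre of its underside, with two 27 mm holes 55 mm either side of the centre along its y axis. The slim foot stands in one hole with its shoulder on the stand's top, the bun foot in the other.
- bun_center (a point): Centre of a loose spare bun foot: squat and round, 52 mm wide, 38 mm high above its straight 16 mm dowel; stands in the other hole of the stand. Leave it.
- glue: Loose white glue bottle, 50 mm across and 130 mm high, origin at the centre of its underside. Leave it.
- screwdriver: Loose screwdriver 170 mm long lying on the bench, handle towards its -x; origin under its middle. Leave it.

How it is judged (in metres and radians):
On the way, in this order (a step that is already met when the one before it is completed fails the run):
1. the foot stands started in the empty socket, let go, its shoulder still 3 to 14 mm above the plate (z of foot_shoulder in the frame of socket_mouth between 0.003 and 0.014 m and horizontal distance between foot_shoulder and socket_mouth below 0.004 m and angle between foot_shoulder's own z axis and vertical below 0.12 rad and contact force between each of the arm, the fingers and foot below 0.05 N), for 0.2 s.
2. the foot is driven until its shoulder bears on the plate with at least 5 N (z of foot_shoulder in the frame of socket_mouth below 0.0015 m and contact force between foot and plate above 5 N), for 0.05 s.
At the end, for the whole second after the job is handed in: the foot stands still and released in the socket, held by its taper, its shoulder within 1.5 mm of the plate, centred within 2.5 mm and upright within 0.04 rad (z of foot_shoulder in the frame of socket_mouth below 0.0015 m and horizontal distance between foot_shoulder and socket_mouth below 0.0025 m and angle between foot_shoulder's own z axis and vertical below 0.04 rad and linear speed of foot below 0.01 m/s); the robot touches nothing.
It fails at once if the shoulder is driven onto the plate with more than 20 N (contact force between foot and plate above 20 N).
It fails at once if the bun foot is moved more than 15 mm (distance of bun_center from where it was at the start of the episode above 0.015 m).
It fails at once if the glue bottle is moved more than 15 mm (distance of glue from where it was at the start of the episode above 0.015 m).
It fails at once if the screwdriver is moved more than 15 mm (distance of screwdriver from where it was at the start of the episode above 0.015 m).
It also fails if it takes over 64 s, if anything falls off the work surface, if the arm or the gripper's body presses on something with over 40 N, if the wrist force passes 120 N, or if a joint passes its speed limit or range.

## Working session

There is one attempt and no reset: what is moved stays moved. The work goes in short steps, Python scripts to look and compute and a shell command to move; the robot and the scene stay as the last step left them, time stands still between calls to the robot, and variables do not carry over. Pictures are saved under pics/ and viewed, and the job is handed in when it is done.

```bash
mkdir -p pics; ls; python3 - <<'E'
from plant import r
import cv2,json
print(r.sense(), r.grip_depth)
for n in ["scene","top","wrist"]:
    s=r.snapshot(n); cv2.imwrite(f"pics/{n}0.png",s["pixels"])
    print(n,{k:(v.tolist() if hasattr(v,'tolist') else v) for k,v in s.items() if k!="pixels"})
    for q in ["foot_top","foot_shoulder","foot_center","socket_mouth","stool","rack","bun_center","glue","screwdriver"]:
        print(q,[(round(d["score"],2),[round(float(x),1) for x in d["point"]]) for d in r.landmark_of(s,q)][:3])
E
```

```text
pics
{'time': 0.0, 'joint_pos': array([-7.96530365e+01,  1.87333354e+01, -1.10915823e+01,  6.02730896e+01,
       -2.47402199e-04,  8.23101612e+01]), 'qd': array([ 0.00612344, -0.18084016, -0.01423283,  0.01130574,  0.02101789,
        0.00494965]), 'tau': array([-9.49287314e-04, -4.43396187e+01,  2.62441796e+01,  1.53960352e-02,
       -3.59643427e-04,  9.75986183e-06]), 'eef_pos': array([ 170.19515871, -522.40691345,  230.49363209]), 'ee_rot': array([-1.79902841e+02, -1.28692046e-02,  1.80367916e+01]), 'contact_force': array([ 0.4888374 , -0.27780422,  0.01941952]), 'torque': array([-0.05426707,  0.02283849, -0.00966048]), 'gripper_width': 85.58144814853014} 18.700000000000003
scene {'intrinsics': [[550.84176315237, 0.0, 322.27133289300866], [0.0, 550.84176315237, 232.98976945784517], [0.0, 0.0, 1.0]], 'xyz': [1365.1534192248414, 154.15047536476982, 688.0280442557521], 'attitude': [51.411072196101294, -0.8422252874398866, 101.29806717609836], 'shot': 1}
foot_top [(0.61, [421.6, 194.2]), (0.5, [205.4, 216.0]), (0.27, [327.9, 211.9])]
foot_shoulder [(0.6, [416.5, 224.0])]
foot_center
[... 795 characters left out ...]
ter [(0.83, [181.3, 313.9])]
glue [(0.66, [338.5, 183.2]), (0.61, [246.1, 317.8])]
screwdriver [(0.75, [338.5, 354.0]), (0.56, [466.5, 317.3])]
wrist {'intrinsics': [[396.265158948242, 0.0, 324.67255624102745], [0.0, 396.265158948242, 238.72664625469554], [0.0, 0.0, 1.0]], 'T_tool_cam': [[-0.000406119020602885, 0.9642078662640676, 0.26514717743516353, 66.07191580364967], [0.9999999098054775, 0.0004245472619474761, -1.2192570288819548e-05, 0.16505487632578753], [-0.00012432368037572158, 0.2651471485687058, -0.9642079517145179, -142.2724982725681], [0.0, 0.0, 0.0, 1.0]], 'shot': 3}
foot_top []
foot_shoulder []
foot_center []
socket_mouth []
stool []
rack []
bun_center []
glue []
screwdriver []
```

View pics/scene0.png

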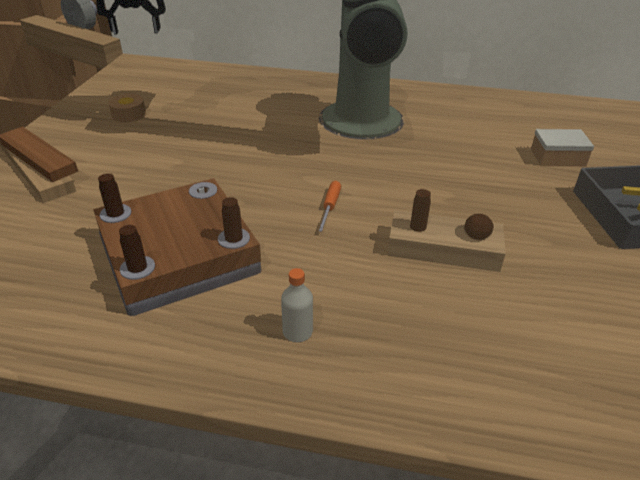

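View pics/top0.png

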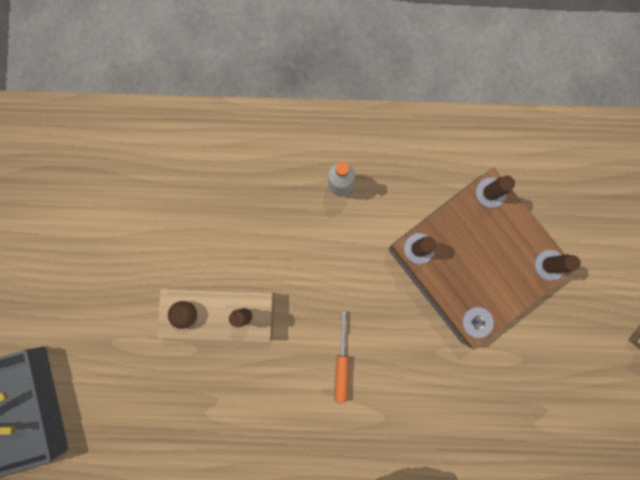

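```bash
cat > h.py <<'E'
import numpy as np, cv2
from scipy.spatial.transform import Rotation as R
from scipy.optimize import least_squares
CAM={'top':(np.array([[469.506,0,324.855],[0,469.506,249.085],[0,0,1]]),np.array([566.05,23.096,927.731]),R.from_euler('xyz',[4.75267,.293799,-88.286594],degrees=True).as_matrix()),
'scene':(np.array([[550.8418,0,322.2713],[0,550.8418,232.98977],[0,0,1]]),np.array([1365.1534,154.1505,688.028]),R.from_euler('xyz',[51.411072,-.842225,101.298067],degrees=True).as_matrix())}
def wristcam(s,T):
    Rt=R.from_euler('xyz',s['ee_rot'],degrees=True).as_matrix(); T=np.array(T)
    return Rt@T[:3,3]+np.array(s['eef_pos']), Rt@T[:3,:3]
def proj(c,P):
    K,t,A=c; p=(np.atleast_2d(P)-t)@A; p=p*[1,-1,-1]; q=p@K.T; return q[:,:2]/q[:,2:]
def ray(c,uv):
    K,t,A=c; d=np.linalg.inv(K)@[uv[0],uv[1],1]; return t,A@(d*[1,-1,-1])
def atz(c,uv,z):
    t,d=ray(c,uv); return t+d*(z-t[2])/d[2]
def tri(obs,p0=(450,0,80)):
    return least_squares(lambda P:np.concatenate([proj(c,P)[0]-uv for c,uv in obs]),p0)
E
python3 - <<'E'
from h import *
t,s=CAM['top'],CAM['scene']
for n,a,b,z in [("foot_top",(237.2,317.7),(421.6,194.2),123),("shoulder",(246.7,316.8),(416.5,224),45),("socket",(478.2,320.7),(202,188.5),76)]:
    o=tri([(t,a),(s,b)]); print(n,o.x,o.fun, atz(t,a,z),atz(s,b,z))
im=cv2.imread('pics/top0.png'); 
a=cv2.resize(im[280:350,140:290],None,fx=5,fy=5,interpolation=2);cv2.imwrite('pics/t1.png',a)
a=cv2.resize(im[160:360,380:590],None,fx=3.8,fy=2.9,interpolation=2);cv2.imwrite('pics/t2.png',a)
im=cv2.imread('pics/scene0.png'); 
a=cv2.resize(im[165:325,80:280],None,fx=3.7,fy=3.7,interpolation=2);cv2.imwrite('pics/s2.png',a)
a=cv2.resize(im[180:280,380:520],None,fx=5,fy=5,interpolation=2);cv2.imwrite('pics/s1.png',a)
E
```

```text
foot_top [510.84746667 176.74945867 116.62778812] [-0.46737834  0.02745813 -0.49974902  0.04190505] [511.35145632 174.74905731 123.        ] [520.0422646  177.37825628 123.        ]
shoulder [508.01227807 174.24837346  44.95756259] [-1.31731623  0.08645182 -1.3556672   0.09896413] [508.24919239 171.78917463  45.        ] [507.19479874 176.77804834  45.        ]
socket [ 515.44522292 -251.00758527   69.77034393] [-0.18897749  0.04701447 -0.21238369 -0.0446683 ] [ 515.90654085 -249.35550204   76.        ] [ 524.06476681 -246.46191816   76.        ]
```

View pics/t1.png

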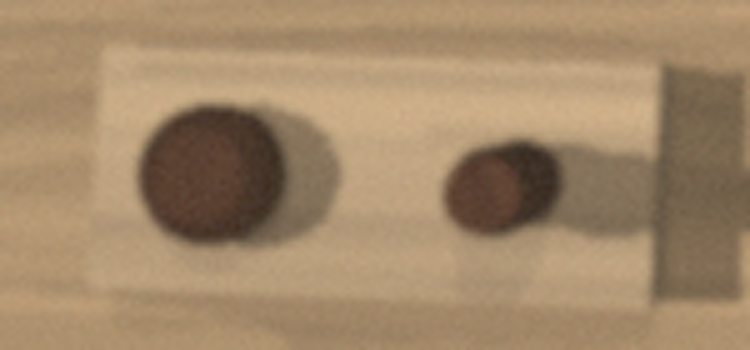

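View pics/t2.png

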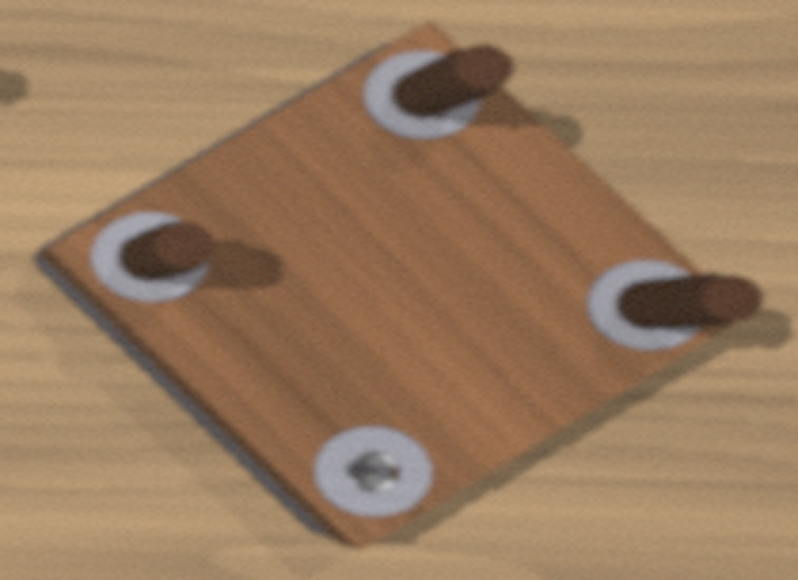

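View pics/s2.png

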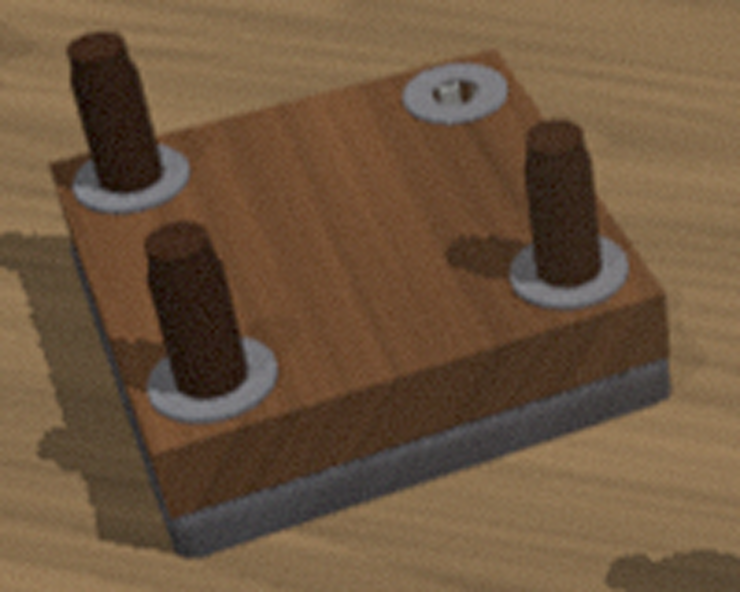

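View pics/s1.png

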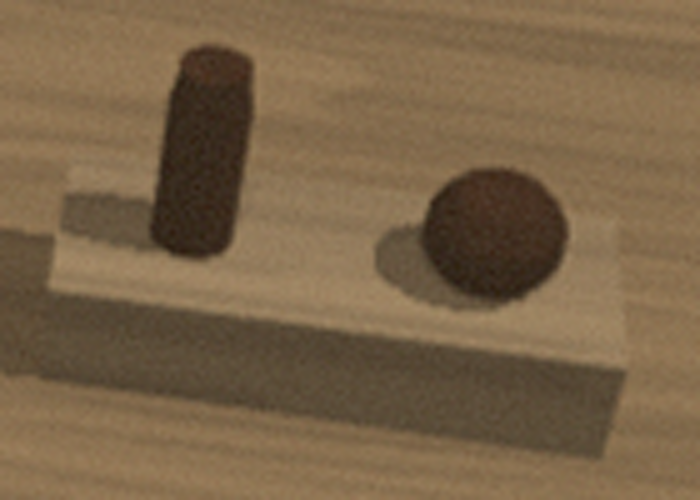

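```bash
python3 - <<'E'
from h import *
t,s=CAM['top'],CAM['scene']
for n,a,b,z in [("foot_top",(236.8,319),(423.4,193),123),("socket",(478.4,322.4),(203.2,190.4),76)]:
    o=tri([(t,a),(s,b)]); print(n,o.x,o.fun, atz(t,a,z),atz(s,b,z))
E
python3 -m handwheel '[[0.01,-0.01,-0.01,0,0,-3],[0.03,-0.03,-0.02,0,0,-9],[0.055,-0.055,-0.03,0,0,-15],[0.08,-0.08,-0.03,0,0,-21],[0.105,-0.105,-0.03,0,0,-27],[0.13,-0.13,-0.03,0,0,-33],[0.155,-0.155,-0.03,0,0,-39],[0.18,-0.18,-0.03,0,0,-45],[0.205,-0.21,-0.03,0,0,-52],[0.23,-0.24,-0.03,0,0,-59],[0.25,-0.26,-0.03,0,0,-66],[0.27,-0.28,-0.03,0,0,-72]]' 1 60
python3 -c "
from plant import r;s=r.sense();print(s['joint_pos'],s['contact_force'])"
```

```text
foot_top [508.6003316  178.33163351 117.86979726] [-1.18924965  0.06874051 -1.27463702  0.10878844] [509.1412143  175.33015851 123.        ] [515.44962698 180.36778769 123.        ]
socket [ 511.64668072 -252.38388474   62.86600839] [-0.85071247  0.21102351 -0.95509946 -0.19981966] [ 512.89413825 -249.7223145    76.        ] [ 529.83044751 -241.77238079   76.        ]
time: 2.5
eef_pos: [340.7, -171.4, 261.6]
ee_rot: [180.0, 0.0, 90.4]
contact_force: [0.9, 0.3, 0.7]
gripper_width: 85.4
[-3.78320221e+01 -8.54694716e-01 -3.00928266e+01  6.07187798e+01
  2.35769040e-03  5.17619890e+01] [0.86742109 0.28663065 0.69557977]
```

```bash

python3 -m handwheel '[[0.01,0.005,0,0,0,0],[0.03,0.015,0,0,0,0],[0.06,0.03,0,0,0,0],[0.095,0.047,0,0,0,0],[0.13,0.064,0,0,0,0],[0.165,0.081,0,0,0,0],[0.2,0.098,0,0,0,0],[0.235,0.115,0,0,0,0],[0.27,0.132,0,0,0,0],[0.305,0.15,0,0,0,0],[0.33,0.165,0,0,0,0],[0.346,0.169,0,0,0,0]]' 
python3 -m handwheel '[[0,0,0,0,0,0],[0,0,0,0,0,0]]' 
cat > look.py <<'E'
import sys
from h import *
from plant import r
def look(name,qs,tag):
    s=r.sense(); p=r.snapshot('wrist'); cv2.imwrite(f'pics/{tag}.png',p['pixels'])
    c=(np.array(p['intrinsics']),)+wristcam(s,p['T_tool_cam'])
    print(s['time'],s['eef_pos'],s['ee_rot'],s['contact_force'])
    for q in qs: print(q,[(round(d["score"],2),np.round(d["point"],1).tolist()) for d in r.landmark_of(p,q)][:2])
    np.savez(f'{tag}.npz',K=c[0],t=c[1],A=c[2]); return c,s,p
E
python3 - <<'E'
from look import *
look('wrist',['foot_top','foot_shoulder','rack'],'w1')
E
```

```text
time: 3.5
eef_pos: [510.9, 175.9, 261.1]
ee_rot: [179.9, -0.0, 90.2]
contact_force: [-0.2, -1.2, 0.8]
gripper_width: 85.5
time: 3.67
eef_pos: [508.8, 173.4, 260.9]
ee_rot: [-180.0, 0.0, 90.1]
contact_force: [-0.4, -0.2, 0.2]
gripper_width: 85.6
3.6667 [508.84390639 173.41180669 260.86953693] [-1.79951305e+02  3.82174152e-02  9.01368256e+01] [-0.39033368 -0.21971255  0.19658482]
foot_top [(0.82, [325.2, 215.5])]
foot_shoulder [(0.74, [329.4, 198.0])]
rack [(0.97, [327.3, 135.4]), (0.3, [329.7, 71.4])]
```

View pics/w1.png

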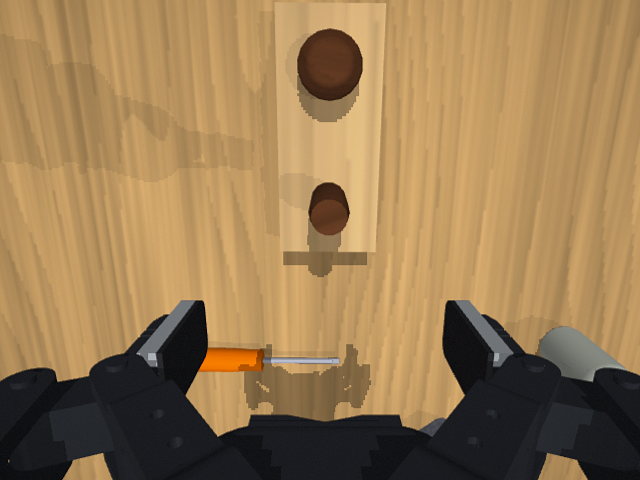

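```bash

python3 - <<'E'
from h import *
d=np.load('w1.npz'); c=(d['K'],d['t'],d['A'])
print(c[1]); 
for uv in [(329,217),(326,216)]: print(atz(c,uv,123))
im=cv2.imread('pics/w1.png'); 
b=im[170:250,290:370]; cv2.imwrite('pics/w1z.png',cv2.resize(b,None,fx=7,fy=7,interpolation=2))
for z,r in[(123,13.5),(45,16)]:
    for P in ([509,176,z],):print(proj(c,[P,[P[0]+r,P[1],z],[P[0],P[1]+r,z]]))
E
```

```text
[507.69174974 240.26676748 403.09711434]
[510.94090375 179.11748647 123.        ]
[508.7715588  179.85100435 123.        ]
[[326.30002869 221.20500907]
 [344.93293815 221.24100419]
 [326.3580718  202.79511778]]
[[325.96174851 202.10564266]
 [343.46245716 202.13990119]
 [326.01219395 184.60029879]]
```

View pics/w1z.png

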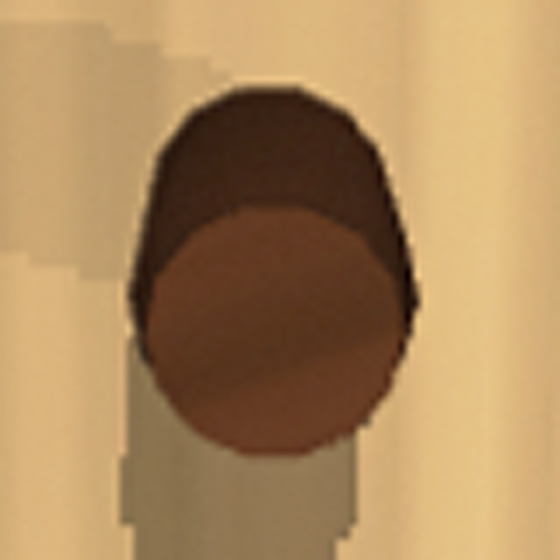

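```bash

python3 -m handwheel '[[0.001,0.0005,0.01,0,0,0],[0.002,0.001,0.03,0,0,0],[0.003,0.0015,0.055,0,0,0],[0.004,0.002,0.08,0,0,0],[0.0045,0.002,0.1,0,0,0],[0.0045,0.002,0.11,0,0,0],[0.0045,0.002,0.11,0,0,0],[0.0045,0.002,0.11,0,0,0]]' 
python3 - <<'E'
from look import *
c,s,p=look('wrist',['foot_top'],'w2')
print(proj(c,[[510,178,123],[508,178,123],[510,180,123]]))
E
```

```text
time: 4.53
eef_pos: [511.0, 177.0, 151.3]
ee_rot: [-180.0, 0.0, 90.0]
contact_force: [-1.0, -0.0, 0.1]
gripper_width: 85.2
4.5333 [510.97167959 177.03376432 151.27931752] [-1.79963673e+02  7.36068183e-03  8.99991862e+01] [-1.02527131 -0.03308426  0.07145761]
foot_top [(0.94, [325.7, 274.3])]
[[324.757826   278.12224186]
 [320.40096315 278.12430854]
 [324.75623939 274.02551577]]
```

View pics/w2.png

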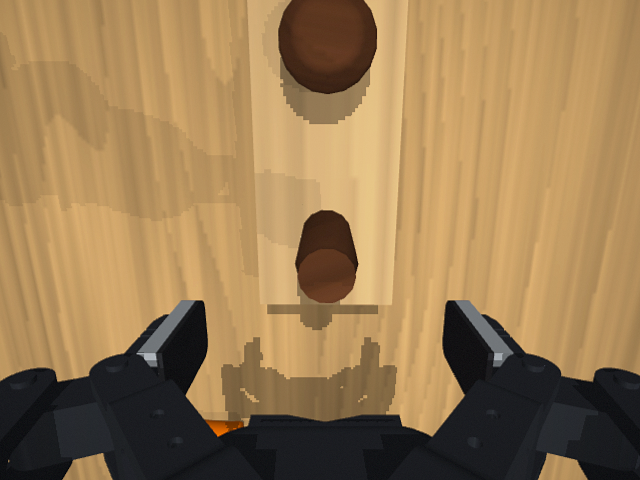

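```bash

python3 -m handwheel '[[0.001,0,0.01,0,0,0],[0.002,0,0.03,0,0,0],[0.002,0,0.05,0,0,0],[0.002,0,0.068,0,0,0],[0.002,0,0.08,0,0,0],[0.002,0,0.085,0,0,0],[0.002,0,0.085,0,0,0]]' 
python3 -m handwheel '[[0,0,0,0,0,0],[0,0,0,0,0,0],[0,0,0,0,0,0],[0,0,0,0,0,0],[0,0,0,0,0,0],[0,0,0,0,0,0],[0,0,0,0,0,0],[0,0,0,0,0,0],[0,0,0,0,0,0],[0,0,0,0,0,0]]' 0 40
python3 - <<'E'
from look import *
c,s,p=look('wrist',['foot_top'],'w3')
print(proj(c,[[511,179,123]]))
E
```

```text
time: 5.22
eef_pos: [510.5, 179.4, 65.4]
ee_rot: [-179.9, 0.0, 90.0]
contact_force: [-0.3, -0.5, 0.2]
gripper_width: 85.5
time: 6.05
eef_pos: [511.8, 179.6, 67.1]
ee_rot: [179.9, -0.0, 90.0]
contact_force: [-0.8, 1.2, 6.0]
gripper_width: 30.6
6.05 [511.78629407 179.58407524  67.14975706] [ 1.79911996e+02 -1.77649929e-02  9.00340678e+01] [-0.84581547  1.249867    5.96128077]
foot_top [(0.59, [322.9, 401.7])]
[[326.10448037 402.89094388]]
```

View pics/w3.png

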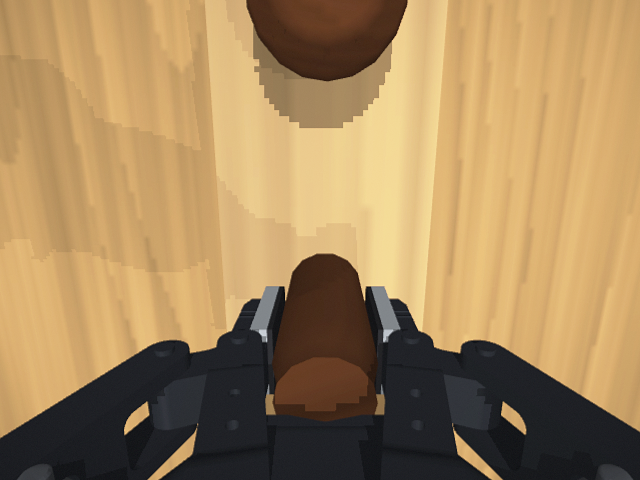

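```bash

python3 -m handwheel '[[0,0,-0.003,0,0,0],[0,0,-0.01,0,0,0],[0,0,-0.025,0,0,0],[0,0,-0.045,0,0,0],[0,0,-0.07,0,0,0],[0,0,-0.1,0,0,0],[0,0,-0.13,0,0,0],[0,0,-0.155,0,0,0],[0,0,-0.175,0,0,0],[0,0,-0.19,0,0,0],[0,0,-0.2,0,0,0],[0,0,-0.2,0,0,0]]' 
python3 - <<'E'
from look import *
c,s,p=look('wrist',['foot_top'],'w4')
print(s['gripper_width'],s['joint_pos'])
E
```

```text
time: 7.15
eef_pos: [512.0, 179.7, 268.5]
ee_rot: [179.8, -0.0, 90.0]
contact_force: [0.8, 1.2, -2.5]
gripper_width: 30.6
7.15 [512.04469379 179.69000563 268.51597775] [ 1.79806212e+02 -4.12664188e-02  9.00396546e+01] [ 0.78248303  1.24930322 -2.50316553]
foot_top [(0.8, [324.6, 403.3])]
30.620571372233062 [ 1.15413358e+01  1.64986724e+01 -8.57566060e+00  6.47275423e+01
  1.79693641e-03  1.01501754e+02]
```

View pics/w4.png

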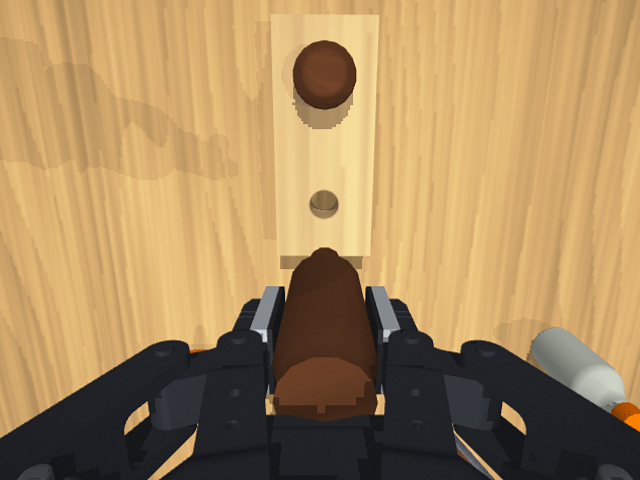

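```bash

python3 -m handwheel '[[-0.008,0,-0.005,0,0,0],[-0.022,0,-0.015,0,0,0],[-0.045,0,-0.025,0,0,0],[-0.075,0,-0.03,0,0,0],[-0.105,0,-0.03,0,0,0],[-0.135,0,-0.03,0,0,0],[-0.165,0,-0.03,0,0,0],[-0.195,0,-0.03,0,0,0],[-0.225,0,-0.03,0,0,0],[-0.255,0,-0.03,0,0,0],[-0.285,0,-0.03,0,0,0],[-0.315,0,-0.03,0,0,0]]' 
python3 -m handwheel '[[-0.03,0,0,0,0,0],[-0.055,0,0,0,0,0],[-0.078,0,0,0,0,0],[-0.096,0,0,0,0,0],[-0.108,0.001,0,0,0,0],[-0.115,0.001,0,0,0,0],[-0.115,0.001,0,0,0,0],[-0.115,0.001,0,0,0,0],[-0.115,0.001,0,0,0,0]]' 
python3 - <<'E'
from look import *
d=np.load('w4.npz'); c=(d['K'],d['t'],d['A'])
print('hole',atz(c,(324,204),45))
c,s,p=look('wrist',['foot_top','socket_mouth'],'w5')
print(s['gripper_width'],s['joint_pos'])
for z in (69,76,84): print(atz(c,r.landmark_of(p,'socket_mouth')[0]['point'],z))
E
```

```text
time: 8.25
eef_pos: [510.2, -137.3, 295.2]
ee_rot: [-179.9, -0.0, 90.0]
contact_force: [0.3, 1.2, -2.1]
gripper_width: 30.8
time: 9.0
eef_pos: [512.3, -249.5, 296.1]
ee_rot: [-180.0, -0.0, 90.1]
contact_force: [0.2, 0.2, -1.7]
gripper_width: 30.6
hole [511.34414834 179.42158819  45.        ]
9.0 [ 512.28580862 -249.48545294  296.12478747] [-1.79972603e+02 -4.33758262e-02  9.00991640e+01] [ 0.16873226  0.19589605 -1.69745589]
foot_top [(0.96, [323.3, 400.8])]
socket_mouth [(0.84, [326.0, 204.7]), (0.59, [325.4, 403.2])]
30.56116249887741 [-3.33990334e+01  1.90090870e+01 -1.05562957e+00  6.99820699e+01
  2.10502994e-02  5.65017836e+01]
[ 512.60932626 -251.07384541   69.        ]
[ 512.58120856 -249.78088766   76.        ]
[ 512.54907405 -248.30322166   84.        ]
```

View pics/w5.png

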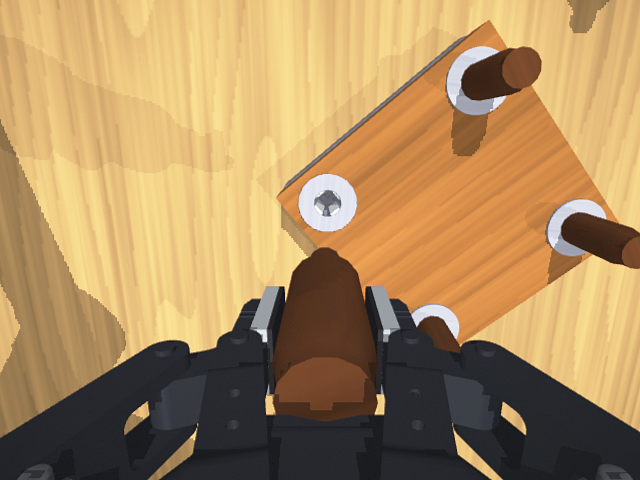

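```bash

python3 - <<'E'
from h import *
d=np.load('w5.npz'); c=(d['K'],d['t'],d['A'])
im=cv2.imread('pics/w5.png')
hsv=cv2.cvtColor(im,cv2.COLOR_BGR2HSV)
m=((hsv[...,1]<60)&(hsv[...,2]>150)).astype(np.uint8)*255
m[240:,:]=0; m[:,:280]=0; m[:,380:]=0
cs,_=cv2.findContours(m,cv2.RETR_EXTERNAL,cv2.CHAIN_APPROX_NONE); k=max(cs,key=cv2.contourArea)
print(cv2.boundingRect(k),cv2.fitEllipse(k))
pts=k[:,0].astype(float); pts=pts
th=np.linspace(0,2*np.pi,72,endpoint=False)
from scipy.spatial import cKDTree
def circ(p): return proj(c,np.c_[p[0]+28*np.cos(th),p[1]+28*np.sin(th),np.full(72,p[2])])
def res(p):
    q=circ(p); ctr=q.mean(0)
    # radial compare
    a=np.arctan2(*(q-ctr).T[::-1]); rr=np.hypot(*(q-ctr).T); o=np.argsort(a)
    pa=np.arctan2(*(pts-ctr).T[::-1]); pr=np.hypot(*(pts-ctr).T)+0.4
    return pr-np.interp(pa,a[o],rr[o],period=2*np.pi)
o=least_squares(res,[512,-250,76],loss='soft_l1'); print(o.x,np.std(o.fun))
for z in (69,76,84):
    o=least_squares(lambda p:res([p[0],p[1],z]),[512,-250],loss='soft_l1'); print(z,o.x,np.std(o.fun),o.fun.mean())
E
```

```text
(298, 174, 59, 58) ((327.2741394042969, 202.47056579589844), (57.29486846923828, 57.83348083496094), 88.0790786743164)
[ 513.83499919 -250.24145115   64.80471916] 0.3068306877331377
69 [ 513.80481668 -249.51880002] 0.3074393264036972 -0.331673341606863
76 [ 513.75812938 -248.33515933] 0.31332819593118194 -0.8995305606743752
84 [ 513.70292652 -247.10439163] 0.371893266168888 -1.5718017289215551
```

```bash

python3 -m handwheel '[[0,0.001,0.01,0,0,0],[0,0.0015,0.03,0,0,0],[0,0.0015,0.055,0,0,0],[0,0.0015,0.08,0,0,0],[0,0.0015,0.105,0,0,0],[0,0.0015,0.125,0,0,0],[0,0.0015,0.138,0,0,0],[0,0.0015,0.145,0,0,0],[0,0.0015,0.145,0,0,0],[0,0.0015,0.145,0,0,0],[0,0.0015,0.145,0,0,0]]' 
python3 - <<'E'
from look import *
c,s,p=look('wrist',['socket_mouth'],'w6')
x,y,z=s['eef_pos']
print(proj(c,[[x,y,z-56],[x,y+8.5,z-56],[x,y+11.5,z-22],[x,y+16,z-22],[513.8,-249.3,70],[513.8,-221.3,70]]))
sc=r.snapshot('scene'); cv2.imwrite('pics/s6.png',cv2.resize(sc['pixels'][120:320,80:290],None,fx=3.5,fy=2.9,interpolation=2))
E
```

```text
time: 10.22
eef_pos: [514.6, -251.0, 152.3]
ee_rot: [179.9, 0.1, 90.0]
contact_force: [-0.3, -0.2, -1.5]
gripper_width: 30.8
10.2167 [ 514.59112335 -250.95170839  152.27296514] [1.79913453e+02 5.76152977e-02 9.00384280e+01] [-0.33297549 -0.23113654 -1.46417827]
socket_mouth [(0.89, [329.1, 245.2])]
[[326.35377113 260.72579953]
 [326.37656017 245.25534107]
 [326.8932168  260.67451331]
 [326.91149179 250.82673997]
 [324.72903253 243.80321325]
 [324.7439353  196.71418533]]
```

View pics/w6.png

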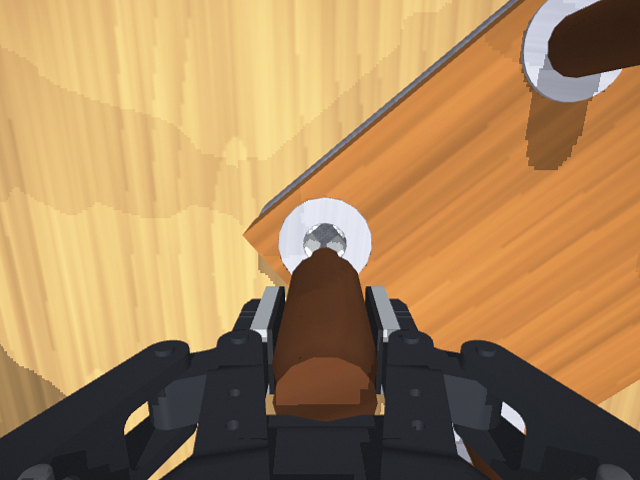

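View pics/s6.png

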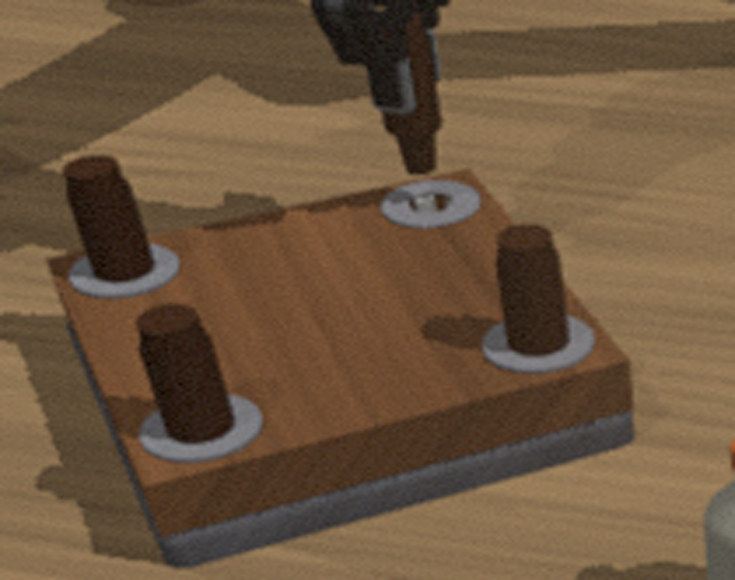

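```bash

python3 - <<'E'
import cv2
im=cv2.imread('pics/w6.png'); cv2.imwrite('pics/w6z.png',cv2.resize(im[185:305,265:385],None,fx=5,fy=5,interpolation=2))
E
```

```text
(no output)
```

View pics/w6z.png

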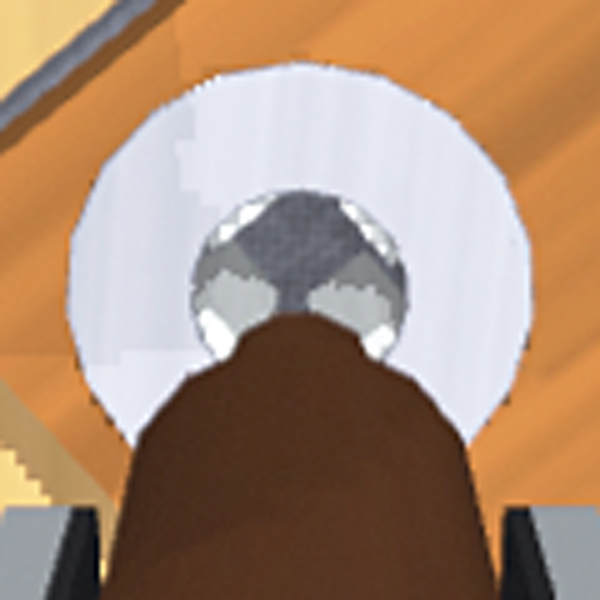

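```bash

python3 - <<'E'
from h import *
c=CAM['scene']
f=lambda P:((proj(c,P)-[80,120])*[3.5,2.9]).round(1)
print(f([[514,-249.5,70],[514,-249.5,76],[514,-249.5,96],[514,-252.2,96],[514,-252.2,100],[514,-248.5,96]]))
E
python3 -c "
import cv2
im=cv2.imread('pics/s6.png');cv2.imwrite('pics/s6z.png',cv2.resize(im[60:260,330:530],None,fx=3,fy=3,interpolation=2))"
```

```text
[[429.6 197.4]
 [428.4 190.1]
 [424.1 165.4]
 [419.5 164.9]
 [418.6 159.9]
 [425.7 165.6]]
```

View pics/s6z.png

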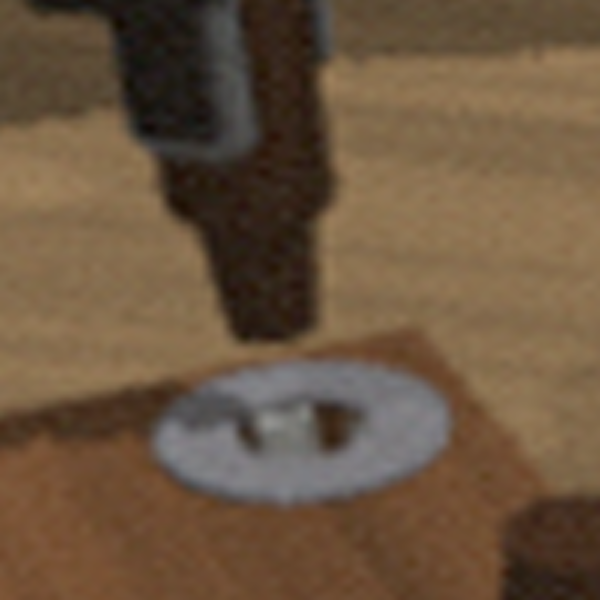

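```bash

python3 -m handwheel '[[0.001,0,0.003,0,0,0],[0.002,0,0.01,0,0,0],[0.002,0,0.018,0,0,0],[0.002,0,0.024,0,0,0],[0.002,0,0.028,0,0,0],[0.002,0,0.028,0,0,0],[0.002,0,0.028,0,0,0]]'
python3 - <<'E'
from look import *
c,s,p=look('wrist',[],'w7')
cv2.imwrite('pics/w7z.png',cv2.resize(p['pixels'][185:305,265:385],None,fx=5,fy=5,interpolation=2))
E
```

```text
time: 10.95
eef_pos: [513.6, -248.4, 122.7]
ee_rot: [-179.9, -0.0, 90.0]
contact_force: [0.7, 0.4, -1.4]
gripper_width: 30.9
10.95 [ 513.57935521 -248.36229707  122.72494309] [-1.79945406e+02 -3.43336722e-02  9.00337201e+01] [ 0.6868511   0.35940821 -1.42133463]
```

View pics/w7z.png

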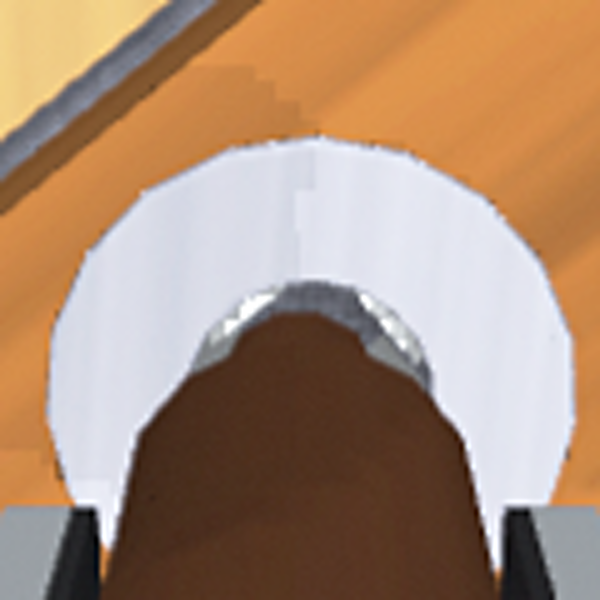

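```bash

python3 -m handwheel '[[-0.0007,0.0013,0.002,0,0,0],[-0.0007,0.0013,0.005,0,0,0],[-0.0007,0.0013,0.009,0,0,0],[-0.0007,0.0013,0.012,0,0,0],[-0.0007,0.0013,0.015,0,0,0],[-0.0007,0.0013,0.015,0,0,0],[-0.0007,0.0013,0.015,0,0,0]]'
python3 - <<'E'
from look import *
c,s,p=look('wrist',[],'w8')
cv2.imwrite('pics/w8z.png',cv2.resize(p['pixels'][185:305,265:385],None,fx=5,fy=5,interpolation=2))
E
```

```text
time: 11.58
eef_pos: [515.0, -249.1, 107.9]
ee_rot: [-180.0, -0.0, 90.0]
contact_force: [0.3, 0.3, -2.3]
gripper_width: 30.8
11.5833 [ 514.95290204 -249.08655748  107.94885079] [-1.79964919e+02 -2.05551102e-02  9.00375290e+01] [ 0.33970601  0.25771123 -2.34150996]
```

View pics/w8z.png

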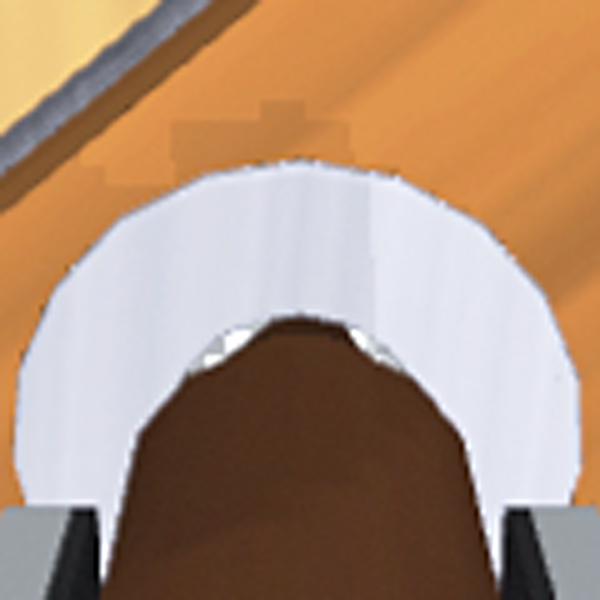

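```bash

python3 - <<'E'
from h import *
d=np.load('w8.npz'); c=(d['K'],d['t'],d['A'])
for z in (67,69,71):
  for dy in (0,-1.3): print(z,dy,((proj(c,[[514.95,-249.09+dy,z],[514.95+28,-249.09+dy,z],[514.95,-249.09+dy+28,z]])-[265,185])*5).round(0).tolist())
E
```

```text
67 0 [[309.0, 428.0], [594.0, 428.0], [309.0, 149.0]]
67 -1.3 [[309.0, 441.0], [593.0, 441.0], [309.0, 162.0]]
69 0 [[309.0, 435.0], [597.0, 435.0], [309.0, 153.0]]
69 -1.3 [[309.0, 448.0], [596.0, 448.0], [309.0, 167.0]]
71 0 [[309.0, 443.0], [600.0, 443.0], [309.0, 158.0]]
71 -1.3 [[309.0, 455.0], [599.0, 455.0], [309.0, 171.0]]
```

```bash

python3 -m handwheel '[[0,0,0.001,0,0,0],[0,0,0.002,0,0,0],[0,0,0.003,0,0,0],[0,0,0.004,0,0,0],[0,0,0.004,0,0,0]]'
python3 -m handwheel '[[0,0,0.001,0,0,0],[0,0,0.002,0,0,0],[0,0,0.002,0,0,0]]'
```

```text
time: 12.05
eef_pos: [515.0, -249.1, 104.0]
ee_rot: [-180.0, -0.0, 90.0]
contact_force: [-0.7, 0.5, -2.7]
gripper_width: 31.1
time: 12.3
eef_pos: [515.0, -249.1, 102.1]
ee_rot: [-180.0, -0.0, 90.0]
contact_force: [-1.5, 0.3, -2.0]
gripper_width: 30.9
```

```bash

for i in 1 2 ; do python3 -m handwheel '[[0,0,0.0005,0,0,0],[0,0,0.001,0,0,0],[0,0,0.001,0,0,0]]' | egrep 'pos|force'; done
```

```text
eef_pos: [515.0, -249.2, 101.2]
contact_force: [-0.7, 1.0, -1.5]
eef_pos: [515.1, -249.2, 100.3]
contact_force: [-1.1, 1.4, 0.2]
```

```bash

python3 -m handwheel '[[0.0003,0,0.0003,0,0,0],[0.0005,-0.0002,0.0006,0,0,0],[0.0005,-0.0002,0.0006,0,0,0]]' | egrep 'pos|force'
python3 -m handwheel '[[0.0003,0,0.0003,0,0,0],[0.0003,-0.0002,0.0005,0,0,0],[0.0003,-0.0002,0.0005,0,0,0]]' | egrep 'pos|force'
```

```text
eef_pos: [515.0, -248.9, 99.7]
contact_force: [-1.9, 1.0, -0.8]
eef_pos: [515.0, -248.7, 99.3]
contact_force: [-1.6, -0.6, 1.1]
```

```bash

python3 -m handwheel '[[0,-0.0003,0.0003,0,0,0],[0,-0.0005,0.0005,0,0,0],[0,-0.0005,0.0005,0,0,0]]' | egrep 'pos|force'
python3 - <<'E'
from look import *
c,s,p=look('wrist',[],'w9')
cv2.imwrite('pics/w9z.png',cv2.resize(p['pixels'][185:305,265:385],None,fx=5,fy=5,interpolation=2))
E
```

```text
eef_pos: [514.8, -248.8, 98.9]
contact_force: [0.0, -0.8, 1.7]
13.55 [ 514.83547366 -248.75545722   98.94841897] [1.79933713e+02 3.16062738e-02 9.00338952e+01] [ 0.04031367 -0.75928019  1.69995105]
```

View pics/w9z.png

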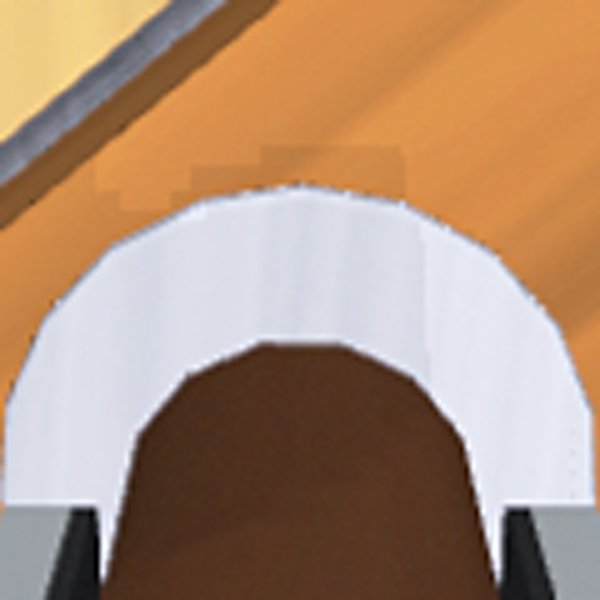

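```bash

python3 -m handwheel '[[0,0,0,0,0,0],[0,0,0,0,0,0],[0,0,0,0,0,0],[0,0,0,0,0,0],[0,0,0,0,0,0],[0,0,0,0,0,0],[0,0,0,0,0,0],[0,0,0,0,0,0],[0,0,0,0,0,0],[0,0,0,0,0,0]]' 1
python3 - <<'E'
from look import *
c,s,p=look('wrist',['foot_top'],'w10')
sc=r.snapshot('scene'); cv2.imwrite('pics/s10.png',cv2.resize(sc['pixels'][120:320,80:290],None,fx=3.5,fy=2.9,interpolation=2))
E
```

```text
time: 14.43
eef_pos: [514.3, -248.4, 98.7]
ee_rot: [180.0, -0.0, 90.0]
contact_force: [0.4, -0.4, -0.9]
gripper_width: 85.3
14.4333 [ 514.32186247 -248.4475002    98.68483539] [ 1.79996150e+02 -1.40833711e-03  9.00355133e+01] [ 0.4284438  -0.37887255 -0.94917061]
foot_top [(0.94, [326.4, 404.1])]
```

View pics/w10.png

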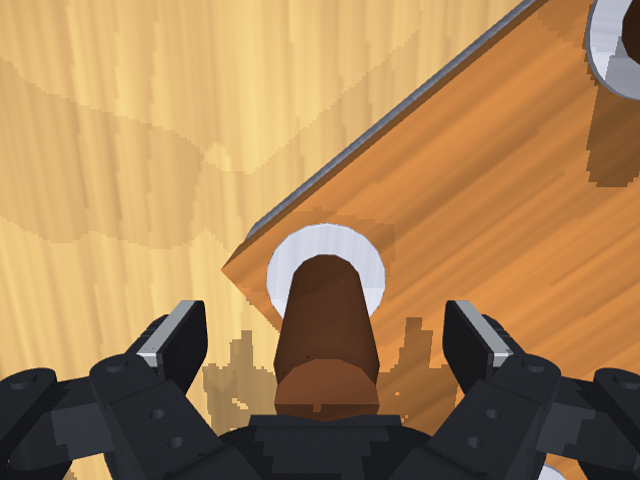

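View pics/s10.png

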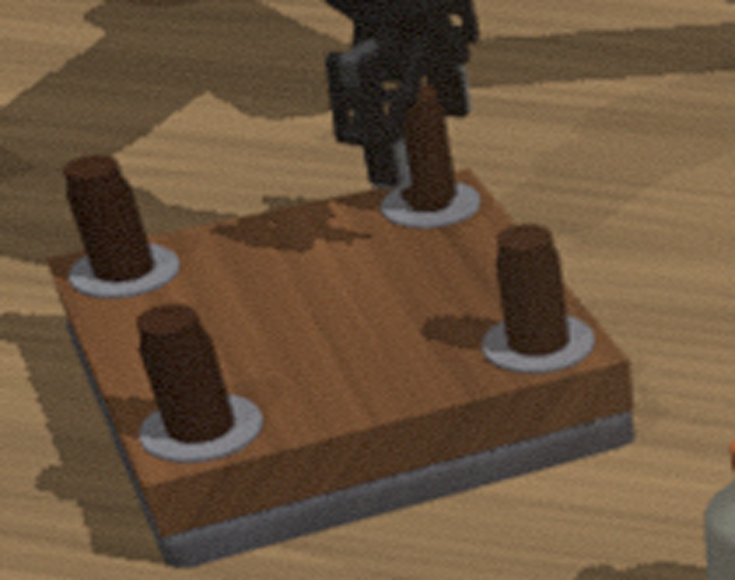

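```bash

python3 -m handwheel '[[0,0,-0.002,0,0,0],[0,0,-0.006,0,0,0],[0,0,-0.015,0,0,0],[0,0,-0.03,0,0,0],[0,0,-0.05,0,0,0],[0,0,-0.07,0,0,0],[0,0,-0.082,0,0,0],[0,0,-0.09,0,0,0],[0,0,-0.09,0,0,0],[0,0,-0.09,0,0,0]]'
python3 - <<'E'
from look import *
c,s,p=look('wrist',['foot_top','foot_shoulder'],'w11')
print(r.landmark_of(p,'foot_top')[0])
for uv in [r.landmark_of(p,'foot_top')[0]['point']]: print(atz(c,uv,155))
E
python3 -m handwheel '[[0,0,0,0,0,0],[0,0,0,0,0,0],[0,0,0,0,0,0],[0,0,0,0,0,0],[0,0,0,0,0,0],[0,0,0,0,0,0],[0,0,0,0,0,0],[0,0,0,0,0,0],[0,0,0,0,0,0],[0,0,0,0,0,0]]' 0 40
python3 - <<'E'
from look import *
c,s,p=look('wrist',['foot_top'],'w12')
F=[]
for i in range(6): r.snapshot('scene'); F.append(r.sense()['contact_force'])
print(np.mean(F,0),np.std(F,0))
E
```

```text
time: 15.42
eef_pos: [514.4, -248.5, 189.0]
ee_rot: [180.0, 0.0, 90.0]
contact_force: [-0.3, 0.3, -0.5]
gripper_width: 85.2
15.4167 [ 514.43462624 -248.51245512  189.02040186] [1.79960417e+02 2.49781605e-02 9.00376870e+01] [-0.27128827  0.27315004 -0.50144998]
foot_top [(0.9, [325.6, 275.5])]
foot_shoulder [(0.64, [326.8, 237.3])]
{'point': [325.6, 275.5], 'score': 0.9}
[ 513.90813148 -248.44765647  155.        ]
time: 16.5
eef_pos: [514.3, -248.4, 188.7]
ee_rot: [180.0, -0.0, 90.0]
contact_force: [0.2, -0.1, -0.0]
gripper_width: 0.1
16.5 [ 514.29598947 -248.44551422  188.71208737] [ 1.79997655e+02 -1.58302081e-04  9.00351075e+01] [ 0.24696902 -0.12334234 -0.04469578]
foot_top [(0.67, [324.7, 276.1])]
[-0.38095781  0.12808811 -0.14831986] [0.39238645 0.64213276 0.54634881]
```

View pics/w11.png

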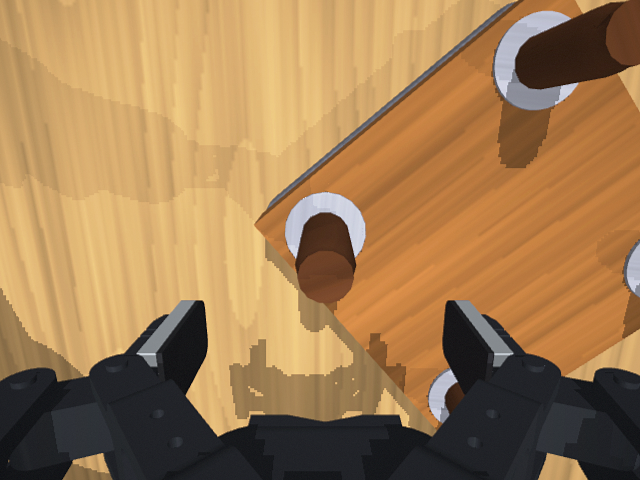

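View pics/w12.png

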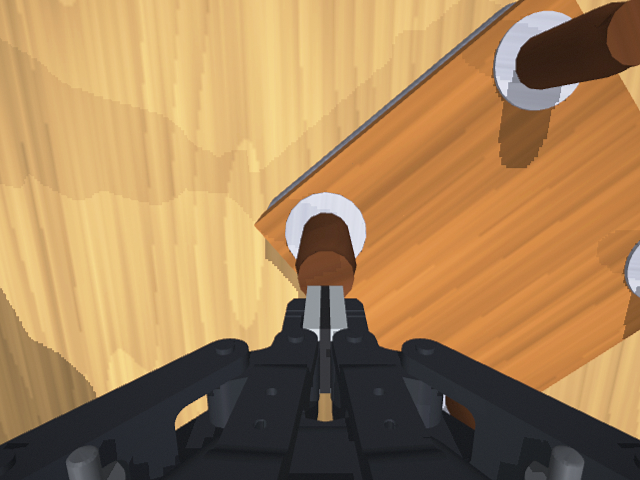

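```bash

python3 -m handwheel '[[0,0,0.003,0,0,0],[0,0,0.01,0,0,0],[0,0,0.018,0,0,0],[0,0,0.024,0,0,0],[0,0,0.028,0,0,0],[0,0,0.03,0,0,0],[0,0,0.03,0,0,0]]' | egrep 'pos|force'
for i in 1 2 3; do python3 -m handwheel '[[0,0,0.0005,0,0,0],[0,0,0.001,0,0,0],[0,0,0.001,0,0,0]]' | egrep 'pos|force'; done
```

```text
eef_pos: [513.9, -248.2, 157.8]
contact_force: [0.2, 0.7, 0.4]
eef_pos: [514.5, -248.6, 157.9]
contact_force: [0.1, 0.4, -0.2]
eef_pos: [514.3, -248.4, 156.7]
contact_force: [-0.0, 0.2, -0.4]
eef_pos: [514.2, -248.4, 155.6]
contact_force: [0.1, -0.7, 0.6]
```

```bash

for i in 1 2 3; do python3 -m handwheel '[[0,0,0.0004,0,0,0],[0,0,0.0008,0,0,0],[0,0,0.0008,0,0,0]]' | egrep 'pos|force'; done
```

```text
eef_pos: [514.3, -248.5, 154.9]
contact_force: [-0.3, -0.5, 0.9]
eef_pos: [514.4, -248.5, 154.3]
contact_force: [-0.5, 0.7, 2.2]
eef_pos: [514.4, -248.5, 153.4]
contact_force: [-0.2, 0.7, 2.6]
```

```bash

for i in 1 2 3; do python3 -m handwheel '[[0,0,0.0004,0,0,0],[0,0,0.0008,0,0,0],[0,0,0.0008,0,0,0]]' | egrep 'pos|force'; done
```

```text
eef_pos: [514.4, -248.5, 152.6]
contact_force: [0.1, 0.4, 3.7]
eef_pos: [514.4, -248.5, 151.8]
contact_force: [-0.4, 0.1, 3.9]
eef_pos: [514.4, -248.5, 151.0]
contact_force: [0.4, 0.5, 4.7]
```

```bash

for i in 1 2 3; do python3 -m handwheel '[[0,0,0.0003,0,0,0],[0,0,0.0006,0,0,0],[0,0,0.0006,0,0,0]]' | egrep 'pos|force'; done
```

```text
eef_pos: [514.5, -248.6, 150.5]
contact_force: [0.0, 0.5, 5.8]
eef_pos: [514.5, -248.6, 150.0]
contact_force: [0.7, 0.4, 5.7]
eef_pos: [514.6, -248.6, 149.6]
contact_force: [0.2, -0.5, 7.4]
```

```bash

python3 - <<'E'
from look import *
c,s,p=look('wrist',[],'w13')
cv2.imwrite('pics/w13z.png',cv2.resize(p['pixels'][170:310,250:400],None,fx=5,fy=4,interpolation=2))
sc=r.snapshot('scene'); cv2.imwrite('pics/s13.png',cv2.resize(sc['pixels'][120:320,80:290],None,fx=3.5,fy=2.9,interpolation=2))
E
```

```text
20.4833 [ 514.60816226 -248.64806288  149.56426522] [1.79953293e+02 3.06804277e-02 9.00338958e+01] [ 0.19371474 -0.54207208  7.36992774]
```

View pics/s13.png

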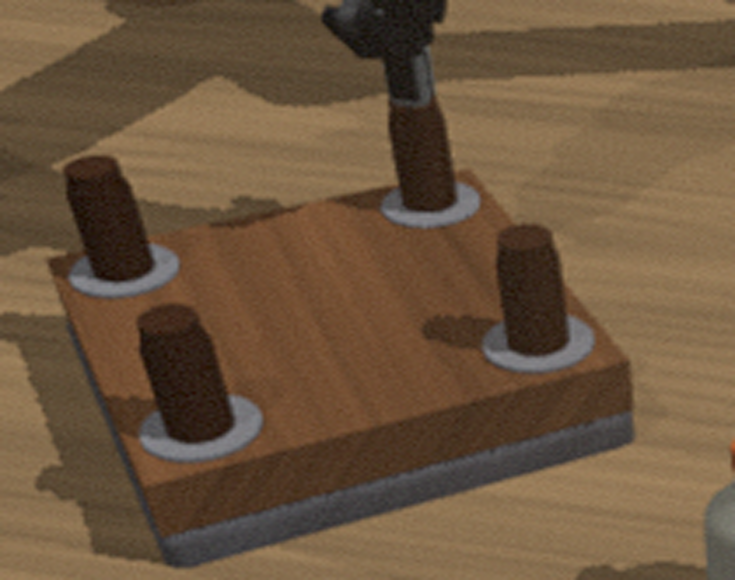

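```bash

for i in 1 2 3; do python3 -m handwheel '[[0,0,0.0003,0,0,0],[0,0,0.0005,0,0,0],[0,0,0.0005,0,0,0]]' | egrep 'pos|force'; done
```

```text
eef_pos: [514.6, -248.6, 149.2]
contact_force: [-0.0, 0.5, 7.1]
eef_pos: [514.7, -248.7, 148.7]
contact_force: [-0.4, -0.1, 7.2]
eef_pos: [514.7, -248.7, 148.3]
contact_force: [-0.6, 0.6, 8.4]
```

```bash

for i in 1 2 3; do python3 -m handwheel '[[0,0,0.0002,0,0,0],[0,0,0.0004,0,0,0],[0,0,0.0004,0,0,0]]' | egrep 'pos|force'; done
```

```text
eef_pos: [514.8, -248.8, 148.0]
contact_force: [-0.7, 0.4, 7.8]
eef_pos: [514.8, -248.8, 147.8]
contact_force: [-0.0, 1.1, 10.1]
eef_pos: [514.9, -248.8, 147.8]
contact_force: [-1.3, 0.8, 12.1]
```

```bash

for i in 1 2; do python3 -m handwheel '[[0,0,0.0002,0,0,0],[0,0,0.0004,0,0,0],[0,0,0.0004,0,0,0]]' | egrep 'pos|force'; done
```

```text
eef_pos: [515.0, -248.9, 147.8]
contact_force: [-2.7, 0.5, 14.7]
eef_pos: [515.0, -248.9, 147.8]
contact_force: [-3.0, 1.8, 17.1]
```

```bash

python3 -m handwheel '[[0,0,0.0002,0,0,0],[0,0,0.0004,0,0,0],[0,0,0.0004,0,0,0],[0,0,0.0004,0,0,0]]' | egrep 'pos|force'
python3 -m handwheel '[[0,0,-0.001,0,0,0],[0,0,-0.003,0,0,0],[0,0,-0.006,0,0,0],[0,0,-0.015,0,0,0],[0,0,-0.03,0,0,0],[0,0,-0.045,0,0,0],[0,0,-0.055,0,0,0],[0,0,-0.06,0,0,0],[0,0,-0.06,0,0,0],[0,0,-0.06,0,0,0]]'
python3 - <<'E'
from look import *
c,s,p=look('wrist',['foot_top','foot_shoulder'],'w14')
cv2.imwrite('pics/w14z.png',p['pixels'][150:330,220:440].repeat(3,0).repeat(3,1))
sc=r.snapshot('scene'); cv2.imwrite('pics/s14.png',cv2.resize(sc['pixels'][120:320,80:290],None,fx=3.5,fy=2.9,interpolation=2))
tp=r.snapshot('top'); cv2.imwrite('pics/t14.png',tp['pixels'])
E
```

```text
eef_pos: [515.1, -249.0, 147.7]
contact_force: [-3.2, 2.4, 18.9]
time: 23.75
eef_pos: [514.2, -248.4, 205.0]
ee_rot: [-180.0, -0.0, 90.0]
contact_force: [-1.1, 0.2, -0.0]
gripper_width: 0.3
23.75 [ 514.18372164 -248.37023551  204.9577979 ] [-1.79989610e+02 -7.84862320e-03  9.00379373e+01] [-1.09533335  0.176039   -0.04206718]
foot_top [(0.64, [324.3, 262.5])]
foot_shoulder [(0.58, [330.5, 226.1])]
```

View pics/s14.png

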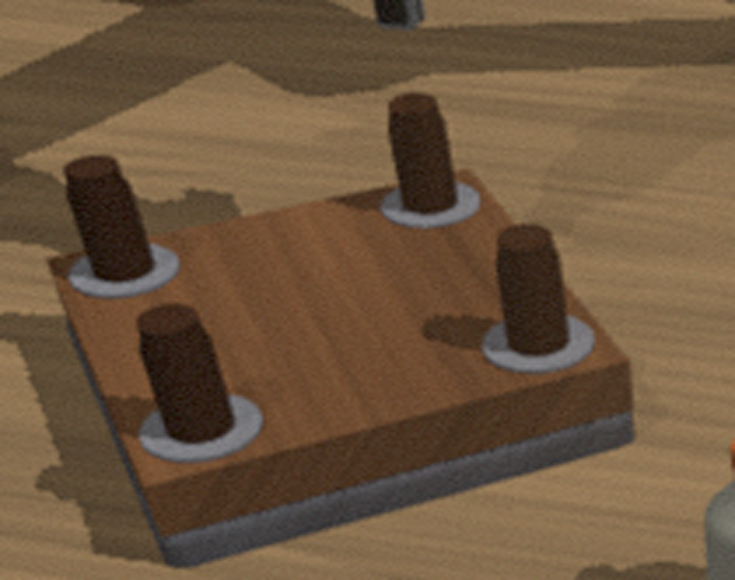

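View pics/w14z.png

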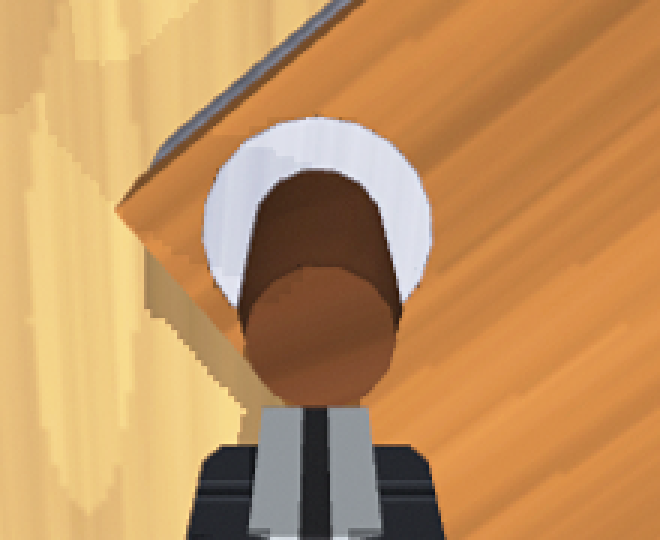

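View pics/t14.png

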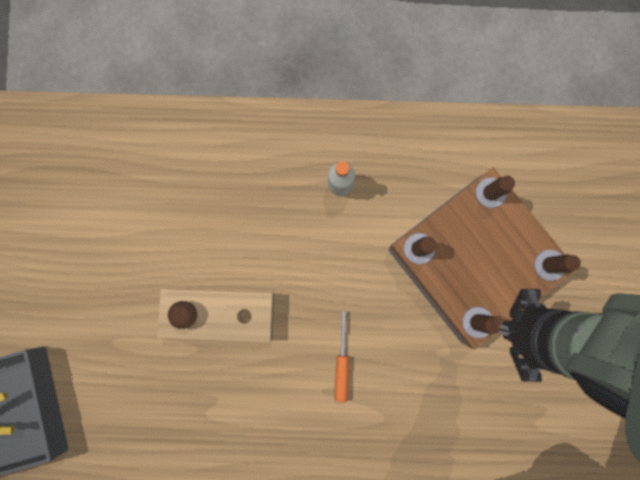

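```bash
python3 -c "
from plant import r
print(r.hand_in()); print(r.sense()['time'])"
```

```text
the job is handed in; nothing more can be done
None
the job is handed in; nothing more can be done
```

The foot is home in the empty socket, and I handed the job in at about 24 s of the 64 s allowed. No verdict was reported.

- **Starting it:** I took the slim foot from the stand, set it in the socket with about 3 N, and let go. The pictures showed it standing upright by itself. Its shoulder was about 7 mm above the plate, judged from the tool height.
- **Driving it:** I pressed on its end with shut fingers in steps of 0.4 to 0.8 mm. The force rose steadily to about 8 N over 7 mm of travel. It then turned hard with the top at z ≈ 147.8 mm, which puts the plate at about 70 mm. I stopped at 18.9 N total, so roughly 10 N bears on the plate, and backed off 57 mm.
- **Last checks:** The pictures show the foot upright and centred on its plate, level with the other three. The arm is clear and reads no vertical force. The bun foot, glue bottle and screwdriver are where they were.
- **What disagreed:** The first fixed-camera estimates of the socket were up to about 8 mm apart in position, and put it at 63 to 70 mm high. I used the wrist camera and the measured contact instead. The sensed arm pose also wandered by about 1 mm. The force reading had about 0.5 N of noise, so the bearing force is good to about 1 N.

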